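Tip a spare-filter carton flat and tuck it against the batten

ROBOT

A 7-joint arm with a two-finger parallel gripper is mounted at the origin on the work surface. World frame = base frame: x ahead of the robot, y to its left, z up, the work surface at z = 0. Lengths are in m, angles in rad, forces in N, time in s.
With the tool pointing down it reaches from about 0.35 to 0.775 m from the base axis. Payload 3.1 kg.
Tool frame: the origin (TCP) lies on the centre line of the jaws, within the pads' length; the fingertips stand 8 mm ahead of it and the grasp point (between the pads) lies 11 mm behind it (r.nose_length is the distance from the TCP to the fingertips, in m); z points along the fingers, y is the direction in which the jaws open and shut (so a half turn about z gives the same grasp; the last joint's range is limited). The gripper opens to 85 mm and grips with 20 to 120 N. Pads are 22 mm wide; open, the fingers measure 114 mm over their backs; the gripper's body (76 mm by 85 mm) begins 54 mm behind the grasp point. The pads swing forward as they close: fully open they stand 13 mm farther back than shut.
Start: joints at [-1.229, 0.311, 0.014, 1.512, -0.004, 1.319, -0.027], TCP at [0.206, 0.51, 0.239] pointing down, gripper open.
Joint ranges: [-2.7, 2.7], [-0.3, 1.91], [-1.27, 1.3], [0.12, 2.57], [-1.44, 4.58], [0.2, 2.03], [-3.05, 3.05]. Speed limits (rad/s): [2.79, 2.79, 3.14, 3.14, 3.14, 3.14, 3.14].

INTERFACE

Orientations are given as a 3x3 rotation matrix whose columns are the frame's x, y, z axes.
In Python, from rig import telemetry, optics, workorder, r gives the robot as it stands. The module is installed in compiled form; this text tells all that it offers.
- The arm moves only by the tool send_rows, never from a script. Its argument "motion" is a list of rows, each an object with "twist": the turn, a rotation vector about the tool's x, y, z in units of pi/2 rad (1.0 is pi/2 rad), a list of three; "translation": the shift along the tool's x, y, z in units of 80 mm (1.0 is 80 mm), a list of three; "gripper": the gripper's target within -1 to 1 (fully open at 1, half-way at 0, shut at -1). In form: [{"twist": [rx, ry, rz], "translation": [tx, ty, tz], "gripper": gripper}, ...]. A call has 1 to 10 rows; each row is the pose to reach, as a shift and turn from the pose measured when the call began, along the tool's axes at that moment; what a row does not reach only later rows make up. A row lasts 1/10 s, in which the tool goes at most 50 mm and 8.59 degrees, less where a joint would pass 70% of its speed; a pose out of reach is approached as far as the arm can. A call with a number of a shift or a turn outside -1 to 1 is refused whole. A call with a gripper value outside its range is refused whole. The fingers move at their own pace and stop on an object; the grip force is fixed at half the most. Time passes only in rows, so rows that repeat a pose let the fingers close. It gives the time, the measured TCP pose, the force and the opening at its end, in the units of the state.
- telemetry.read_state(): the state, without advancing time (a new reading comes with each control period).
- optics.capture(name): name is "scene" or "top" or "wrist"; returns a dict with "pixels" (480x640x3 uint8, blue, green, red), "depth" (480x640 float32, m along the optical axis (not along the pixel's ray), 0 where there is no reading), "fx", "fy", "cx", "cy" (pixels), "rvec" (rotation vector, rad) and "tvec" (3), from world to camera coordinates, as OpenCV has them. Camera axes: x right, y down, z forward; pixel columns grow to the right and rows downward; lengths in m; the calibration is good to about 2 mm. A picture is of the moment at which its call begins.
- workorder.job_done(): hands the job in, once; it reports no verdict.
The state is a dict: "time": time; "joint_positions": joint angles; "qvel": joint speeds; "joint_torque": joint torques, N m; "ee_pos": TCP position; "tool_rot": TCP orientation; "ft_force": force on the tool from outside, world axes, zero at the start; "moment": the same for the moment, N m; "width": opening from 0.0 (shut) to 1.0 (fully open).
Only numpy, scipy, OpenCV 4.12 (cv2) and the standard library are available. Lean on these libraries where they do the work, as an engineer would, in place of code of your own. Each camera call takes 0.05 s, during which the arm holds its last target.

TASK

Stow the tall carton that stands at one end of the taped outline: with the fingertips push it over near its top, towards the middle of the outline, so that it lands flat inside the outline, then push the lying carton away from the robot until its long side is flush along the wooden batten. Only push it, never grip, lift or carry it, keep it inside the outline, and leave the small pack, the two nozzles and the hand vacuum where they are.

Things in the scene. Friction and masses are not known exactly. Their poses are not given: they have to be found in the camera images.
- bay: Fixed rectangle of white tape (12 mm wide, flat), closed on its far side by a pale wooden batten. Origin on the work surface; x points roughly away from the robot, y runs along the batten. The tape's outer edges lie at y = -125 and +125 mm and x = -105 mm. The batten's face that looks to the robot lies at x = +75 mm; batten 250 mm long (y), 18 mm thick, 22 mm high.
- carton: Tall rigid cardboard carton, x 100, y 45, z 150 mm (high), 0.17 to 0.35 kg, loose; origin at the centre of its underside. It starts upright at the +y or the -y end of the outline (centre about 112 mm from the bay's origin along y), wide faces looking along the bay's y within 7 degrees, 22 to 52 mm short of the batten. A push in its upper half tips it. Lying, it is 45 mm high, 150 mm along the batten.
- carton_mid (a point): Centre of the carton, half-way up (75 mm above its underside); axes as the carton's.
- carton_foot_far (a point): Point on the carton at the middle of its underside's edge away from the robot: x +50, y 0, z 0 mm in the carton's frame.
- carton_foot_near (a point): The same at the underside's edge nearer the robot: x -50, y 0, z 0 mm in the carton's frame.
- carton_top_far (a point): Point on the carton at the middle of its top's edge away from the robot: x +50, y 0, z 150 mm in the carton's frame.
- carton_top_near (a point): The same at the top's edge nearer the robot: x -50, y 0, z 150 mm in the carton's frame.
- pack: Bystander: a small cardboard pack, 55 x 55 mm and 85 mm high, standing beyond the batten, near the end opposite to the tall carton. Origin at the centre of its underside.
- brush: Bystander: a black brush nozzle, 100 x 50 mm foot, 101 mm high with a grey 36 mm round neck, to the left of the work. Origin at the centre of its underside.
- nozzle: Bystander: a black crevice nozzle lying to the far left of the work, pointing roughly away from the robot, 175 mm long along its y, 34 mm high. Origin on its underside, about its middle.
- vacuum: Bystander: a black and grey hand vacuum lying to the right of the work, about 335 mm long along its x, 100 mm wide, 155 mm high with its handle. Origin on its underside, about its middle.
Things that resemble listed ones, but are neither listed nor needed, are in the scene too. Leave any purple or red look-alike of the carton alone.

How it is judged:
By the outcome, as a careful person would: the job done as asked, in the order asked, and still so for the second after the job is handed in, with the robot touching nothing.
It also fails if it takes over 43 s, if anything falls off the work surface, if the arm or the gripper's body presses on something with over 40 N, if the wrist force passes 120 N, or if a joint passes its speed limit or range.

## Working session

There is one attempt and no reset: what is moved stays moved. The work goes in short steps, Python scripts to look and compute and a tool call to move; the robot and the scene stay as the last step left them, time stands still between calls to the robot, and variables do not carry over. Pictures are saved under pics/ and viewed, and the job is handed in when it is done.

Besides the shell and the picture viewer there is one more tool, called after ">>>" as name([rows], argument=value, ...), one row to a line, values as JSON. send_rows: Moves the arm, as the interface text tells. Its arguments: {"type":"object","properties":{"motion":{"type":"array","items":{"type":"object","properties":{"twist":{"type":"array","items":{"type":"number"}},"translation":{"type":"array","items":{"type":"number"}},"gripper":{"type":"number"}}}}},"required":["motion"]}

```bash
mkdir -p pics
python3 - <<'E'
from rig import telemetry, optics, workorder, r
import cv2,numpy as np
s=telemetry.read_state()
for k,v in s.items(): print(k,np.round(v,3).tolist())
print(r.nose_length)
for n in ["scene","top"]:
    c=optics.capture(n); cv2.imwrite(f"pics/{n}0.png",c["pixels"]); np.savez(f"{n}0.npz",**c)
    print(n,c["fx"],c["fy"],c["cx"],c["cy"],c["rvec"],c["tvec"])
E
```

```text
time 0.0
joint_positions [-1.229, 0.312, 0.014, 1.513, -0.004, 1.319, -0.027]
qvel [-0.001, -0.002, 0.001, 0.001, 0.001, 0.002, 0.0]
joint_torque [0.0, -37.991, 0.146, -23.059, 0.012, 0.014, 0.0]
ee_pos [0.206, 0.509, 0.238]
tool_rot [[-0.927, 0.374, -0.001], [0.374, 0.927, -0.002], [-0.0, -0.002, -1.0]]
ft_force [-0.177, 0.311, -0.698]
moment [-0.041, -0.057, -0.005]
width 1.0
0.008
scene 577.7257831495014 577.7257831495014 314.44816488361965 236.98989465495552 [ 2.14232832  1.1846387  -0.46779791] [-0.29883227 -0.27248737  1.98433263]
top 594.3889638418211 594.3889638418211 302.277847865548 228.36125081179426 [ 2.17382163 -2.16341014  0.07048751] [-0.00632838  0.59973085  1.38611273]
```

View pics/scene0.png

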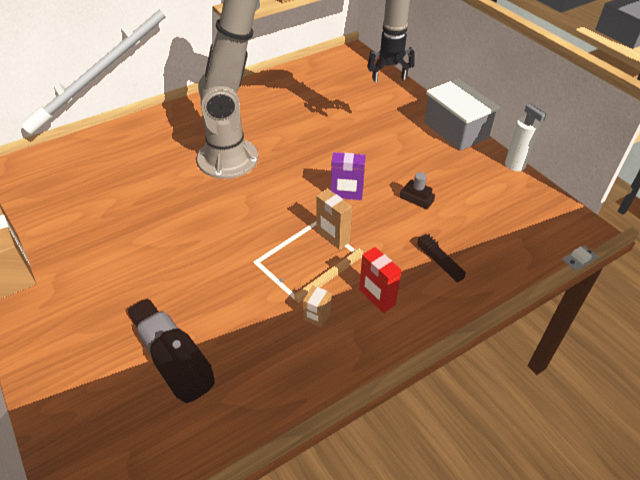

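View pics/top0.png

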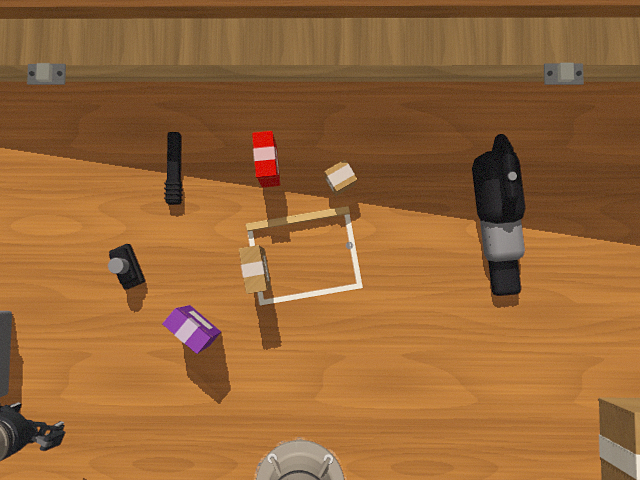

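The top view shows the tan carton at the left (+y) end of the outline, around (254,270). The batten runs from (247,227) to (350,211), the pack is at (340,177), the red look-alike at (266,158) and the purple one at (192,328).

```bash
cat > h.py <<'E'
import numpy as np,cv2
def cam(c):
    R=cv2.Rodrigues(np.array(c["rvec"],float))[0]; t=np.array(c["tvec"],float).ravel(); return R,t
def ray(c,uv,z):
    R,t=cam(c); uv=np.atleast_2d(uv).astype(float)
    d=np.c_[(uv[:,0]-c["cx"])/c["fx"],(uv[:,1]-c["cy"])/c["fy"],np.ones(len(uv))]@R
    o=-R.T@t; return o+d*((z-o[2])/d[:,2])[:,None]
def proj(c,P):
    R,t=cam(c); q=np.atleast_2d(P)@R.T+t
    return np.c_[q[:,0]/q[:,2]*c["fx"]+c["cx"],q[:,1]/q[:,2]*c["fy"]+c["cy"]]
def cloud(c):
    R,t=cam(c); v,u=np.mgrid[:480,:640]; d=c["depth"]
    p=np.stack([(u-c["cx"])/c["fx"]*d,(v-c["cy"])/c["fy"]*d,d],-1)
    return (p-t)@R
def load(n): return dict(np.load(n))
E
python3 - <<'E'
from h import *
c=load("top0.npz"); im=c["pixels"]; P=cloud(c)
cv2.imwrite("pics/topz.png",cv2.resize(im[120:360,150:390],None,fx=2.5,fy=2.5,interpolation=cv2.INTER_CUBIC))
print(np.nanmedian(P[300:400,400:560,2]))
# tape
hsv=cv2.cvtColor(im,cv2.COLOR_BGR2HSV)
w=(hsv[...,1]<60)&(hsv[...,2]>170)&(np.abs(P[...,2])<.02)
w[:, :235]=0;w[:,375:]=0;w[:200]=0;w[320:]=0
ys,xs=np.nonzero(w); pts=ray(c,np.c_[xs,ys],0)
print(len(pts),cv2.minAreaRect(pts[:,:2].astype(np.float32)), cv2.boxPoints(cv2.minAreaRect(pts[:,:2].astype(np.float32))).round(4).tolist())
print('white u,v',xs.min(),xs.max(),ys.min(),ys.max())
for z0,z1,name,zz in [(.135,.165,'top150',.15),(.07,.1,'85',.085),(.012,.03,'batten',.022)]:
    m=((P[...,2]>z0)&(P[...,2]<z1)&(c["depth"]>0)).astype(np.uint8); m[:100]=0;m[350:]=0;m[:,:150]=0;m[:,390:]=0
    n,l,st,ce=cv2.connectedComponentsWithStats(m)
    for i in range(1,n):
        if st[i,4]>60:
            y,x=np.nonzero(l==i); q=ray(c,np.c_[x,y],zz)[:,:2].astype(np.float32)
            rr=cv2.minAreaRect(q); print(name,st[i].tolist(),np.round(rr[0],4),np.round(rr[1],4),round(rr[2],2),cv2.boxPoints(rr).round(3).tolist(), 'z',np.median(P[l==i][:,2]).round(4))
E
```

```text
-0.00033741063744930635
780 ((0.5187080502510071, -0.00988037884235382), (0.16146604716777802, 0.24974922835826874), 10.004815101623535) [[0.41749998927116394, 0.09910000115633011], [0.4609000086784363, -0.1468999981880188], [0.6198999881744385, -0.11879999935626984], [0.5764999985694885, 0.12710000574588776]]
white u,v 249 362 222 302
top150 [252, 131, 25, 48, 956] [0.7519 0.0783] [0.1023 0.0464] 5.32 [[0.6990000009536743, 0.09700000286102295], [0.703000009059906, 0.05000000074505806], [0.8050000071525574, 0.05999999865889549], [0.8009999990463257, 0.10599999874830246]] z 0.1496
top150 [239, 245, 28, 49, 994] [0.5009 0.1009] [0.0996 0.0468] 10.57 [[0.4480000138282776, 0.11500000208616257], [0.4560000002384186, 0.0689999982714653], [0.5540000200271606, 0.08699999749660492], [0.5460000038146973, 0.13300000131130219]] z 0.1494
top150 [163, 308, 49, 42, 1024] [0.3691 0.2408] [0.1007 0.0484] 50.21 [[0.3179999887943268, 0.21799999475479126], [0.35499998927116394, 0.18700000643730164], [0.41999998688697815, 0.2639999985694885], [0.382999986410141, 0.29499998688697815]] z 0.1489
85 [325, 16
[... 284 characters left out ...]
[0.1076 0.0394] 29.03 [[0.32100000977516174, 0.2160000056028366], [0.3400000035762787, 0.18199999630451202], [0.4350000023841858, 0.23399999737739563], [0.41499999165534973, 0.2680000066757202]] z 0.0847
batten [167, 132, 15, 65, 454] [0.755 0.307] [0.157 0.034] 1.43 [[0.6759999990463257, 0.32199999690055847], [0.6769999861717224, 0.2879999876022339], [0.8339999914169312, 0.2919999957084656], [0.8330000042915344, 0.32600000500679016]] z 0.0269
batten [246, 206, 104, 25, 810] [0.6241 0.0085] [0.0191 0.2493] 9.99 [[0.5929999947547913, 0.12999999523162842], [0.6359999775886536, -0.11599999666213989], [0.6549999713897705, -0.11299999803304672], [0.6119999885559082, 0.13300000131130219]] z 0.0213
```

View pics/topz.png

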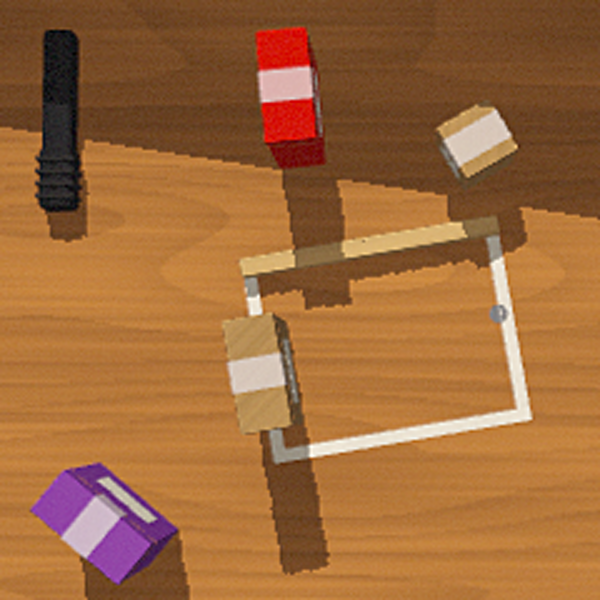

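>>> send_rows([
  {"twist": [0, 0, 0.09], "translation": [-0.3, -0.15, 0], "gripper": 0},
  {"twist": [0, 0, 0.18], "translation": [-0.6, -0.3, 0], "gripper": 0},
  {"twist": [0, 0, 0.27], "translation": [-0.8, -0.4, 0], "gripper": 0},
  {"twist": [0, 0, 0.36], "translation": [-1, -0.53, 0], "gripper": 0},
  {"twist": [0, 0, 0.45], "translation": [-1, -0.53, 0], "gripper": 0},
  {"twist": [0, 0, 0.54], "translation": [-1, -0.53, 0], "gripper": 0},
  {"twist": [0, 0, 0.63], "translation": [-1, -0.53, 0], "gripper": 0},
  {"twist": [0, 0, 0.64], "translation": [-1, -0.53, 0], "gripper": 0},
])

```text
time: 0.9
ee_pos: [0.2638, 0.4398, 0.2379]
tool_rot: [[-0.18, 0.984, -0.001], [0.984, 0.18, -0.003], [-0.003, -0.002, -1.0]]
ft_force: [-0.4, -0.3, -0.2]
width: 0.502
```

```bash
cat > d.py <<'E'
import sys
from h import *
from rig import telemetry
O=np.array([.542,-.006]); a=np.deg2rad(10); B=np.array([[np.cos(a),-np.sin(a)],[np.sin(a),np.cos(a)]])
s=telemetry.read_state(); p=np.array(s["ee_pos"]); T=np.array(s["tool_rot"])
print('t',s["time"],'pos',p.round(4),'bay',(B.T@(p[:2]-O)).round(4),'yaw of tool y',np.rad2deg(np.arctan2(T[1,1],T[0,1])).round(2),'z',T[:,2].round(4),'w',s["width"],'F',np.round(s["ft_force"],1),'q',np.round(s["joint_positions"],2))
if len(sys.argv)>3:
    b=np.array([float(x) for x in sys.argv[1:3]]); t=np.r_[O+B@b,float(sys.argv[3])]
    print('target',t.round(4),'units',(T.T@(t-p)/.08).round(3))
E
python3 d.py -0.022 0.185 0.238
```

```text
t 0.9 pos [0.2638 0.4398 0.2379] bay [-0.1966  0.4873] yaw of tool y 10.38 z [-0.0012 -0.0031 -1.    ] w 0.5018268233602621 F [-0.4 -0.3 -0.2] q [-1.22  0.24  0.2   1.62 -0.05  1.3  -0.84]
target [0.4882 0.1724 0.238 ] units [-3.793  2.157  0.006]
```

>>> send_rows([
  {"twist": [0, 0, 0], "translation": [-0.4, 0.2, 0], "gripper": 0},
  {"twist": [0, 0, 0], "translation": [-0.8, 0.4, 0], "gripper": 0},
  {"twist": [0, 0, 0], "translation": [-1, 0.54, 0], "gripper": 0},
])

```text
time: 1.2
ee_pos: [0.3226, 0.3657, 0.2379]
tool_rot: [[-0.18, 0.984, -0.001], [0.984, 0.18, -0.005], [-0.005, -0.001, -1.0]]
ft_force: [0.4, 0.7, -1.1]
width: 0.497
```

>>> send_rows([
  {"twist": [0, 0, 0], "translation": [-0.4, 0.2, 0], "gripper": 0},
  {"twist": [0, 0, 0], "translation": [-0.8, 0.4, 0], "gripper": 0},
  {"twist": [0, 0, 0], "translation": [-1, 0.54, 0], "gripper": 0},
])

```text
time: 1.5
ee_pos: [0.3814, 0.2911, 0.2382]
tool_rot: [[-0.178, 0.984, 0.0], [0.984, 0.178, -0.007], [-0.007, -0.001, -1.0]]
ft_force: [0.5, -0.2, -0.6]
width: 0.499
```

>>> send_rows([
  {"twist": [0, 0, 0], "translation": [-0.4, 0.2, 0], "gripper": 0},
  {"twist": [0, 0, 0], "translation": [-0.8, 0.4, 0], "gripper": 0},
  {"twist": [0, 0, 0], "translation": [-1, 0.54, 0], "gripper": 0},
])

```text
time: 1.8
ee_pos: [0.4398, 0.2163, 0.2386]
tool_rot: [[-0.176, 0.984, 0.001], [0.984, 0.176, -0.009], [-0.009, -0.001, -1.0]]
ft_force: [-0.0, -0.3, -0.5]
width: 0.5
```

```bash
python3 d.py -0.022 0.185 0.140
```

```text
t 1.8 pos [0.4398 0.2163 0.2386] bay [-0.0621  0.2366] yaw of tool y 10.13 z [ 7.0e-04 -8.8e-03 -1.0e+00] w 0.4999057058629409 F [-0.  -0.3 -0.5] q [-0.84  0.2   0.4   1.68 -0.07  1.29 -0.25]
target [0.4882 0.1724 0.14  ] units [-0.636  0.5    1.238]
```

>>> send_rows([
  {"twist": [0, 0, 0], "translation": [-0.35, 0.25, 0.2], "gripper": 0},
  {"twist": [0, 0, 0], "translation": [-0.64, 0.5, 0.4], "gripper": 0},
  {"twist": [0, 0, 0], "translation": [-0.64, 0.5, 0.8], "gripper": 0},
  {"twist": [0, 0, 0], "translation": [-0.64, 0.5, 1.0], "gripper": 0},
  {"twist": [0, 0, 0], "translation": [-0.64, 0.5, 1.0], "gripper": 0},
])

```text
time: 2.3
ee_pos: [0.4859, 0.1713, 0.1561]
tool_rot: [[-0.178, 0.984, -0.006], [0.984, 0.177, -0.012], [-0.01, -0.008, -1.0]]
ft_force: [-0.6, 0.7, 0.7]
width: 0.507
```

```bash
python3 d.py -0.022 0.16 0.138
python3 - <<'E'
from rig import optics
import cv2
for n in ["scene","wrist"]:
    c=optics.capture(n); cv2.imwrite(f"pics/{n}1.png",c["pixels"])
E
```

```text
t 2.3 pos [0.4859 0.1713 0.1561] bay [-0.0244  0.1843] yaw of tool y 10.22 z [-0.0057 -0.0116 -0.9999] w 0.5067715359234515 F [-0.6  0.7  0.7] q [-0.72  0.32  0.43  1.74 -0.14  1.12 -0.07]
target [0.4926 0.1477 0.138 ] units [-0.302  0.031  0.229]
```

View pics/scene1.png

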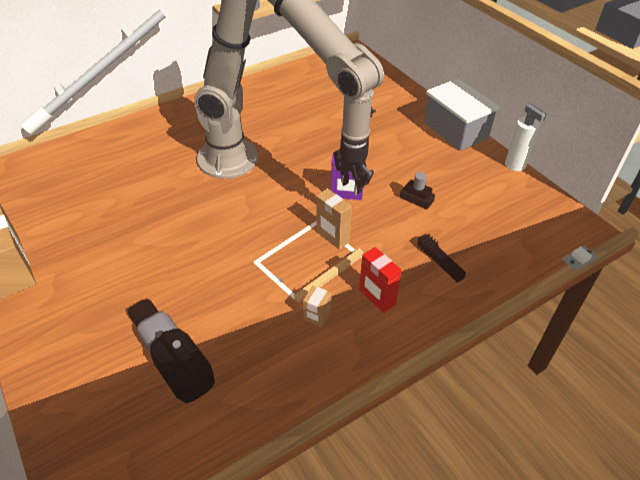

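View pics/wrist1.png

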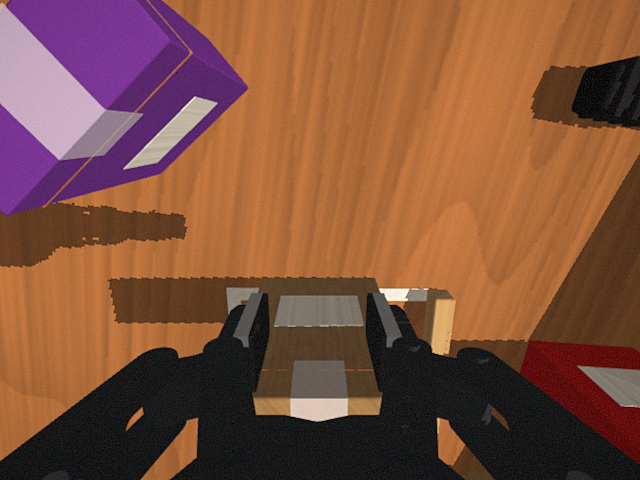

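The wrist view shows the two half-open fingers centred over the carton's wide face (x 255–380), clear of the purple box. Next: lower the fingers, close in, then push slowly.

>>> send_rows([
  {"twist": [-0.005, 0.007, 0], "translation": [0, 0.03, 0.2], "gripper": 0},
  {"twist": [-0.005, 0.007, 0], "translation": [-0.1, 0.03, 0.32], "gripper": 0},
  {"twist": [-0.005, 0.007, 0], "translation": [-0.25, 0.03, 0.32], "gripper": 0},
  {"twist": [-0.005, 0.007, 0], "translation": [-0.35, 0.03, 0.32], "gripper": 0},
  {"twist": [-0.005, 0.007, 0], "translation": [-0.38, 0.03, 0.32], "gripper": 0},
])

```text
time: 2.9
ee_pos: [0.4971, 0.1405, 0.1349]
tool_rot: [[-0.175, 0.985, 0.008], [0.985, 0.175, 0.003], [0.001, 0.008, -1.0]]
ft_force: [0.3, 0.3, 0.4]
width: 0.498
```

>>> send_rows([
  {"twist": [0, 0, 0], "translation": [-0.08, 0, 0], "gripper": 0},
  {"twist": [0, 0, 0], "translation": [-0.16, 0, 0], "gripper": 0},
  {"twist": [0, 0, 0], "translation": [-0.24, 0, 0], "gripper": 0},
  {"twist": [0, 0, 0], "translation": [-0.32, 0, 0], "gripper": 0},
  {"twist": [0, 0, 0], "translation": [-0.4, 0, 0], "gripper": 0},
])

```text
time: 3.4
ee_pos: [0.5027, 0.1085, 0.1348]
tool_rot: [[-0.175, 0.985, 0.008], [0.985, 0.175, 0.003], [0.001, 0.008, -1.0]]
ft_force: [-0.5, 0.2, 0.1]
width: 0.502
```

```bash
python3 d.py -0.022 0.08 0.13
python3 - <<'E'
from rig import optics
import cv2
for n in ["scene","top"]:
    c=optics.capture(n); i=c["pixels"]; i=i[140:300,230:430] if n=="scene" else i[180:320,200:380]
    cv2.imwrite(f"pics/{n}2.png",cv2.resize(i,None,fx=3,fy=3))
E
```

```text
t 3.4 pos [0.5027 0.1085 0.1348] bay [-0.0188  0.1196] yaw of tool y 10.07 z [ 0.0081  0.0027 -1.    ] w 0.5024178277138512 F [-0.5  0.2  0.1] q [-0.6   0.34  0.45  1.79 -0.17  1.05  0.09]
target [0.5064 0.069  0.13  ] units [-0.495 -0.041  0.059]
```

View pics/scene2.png

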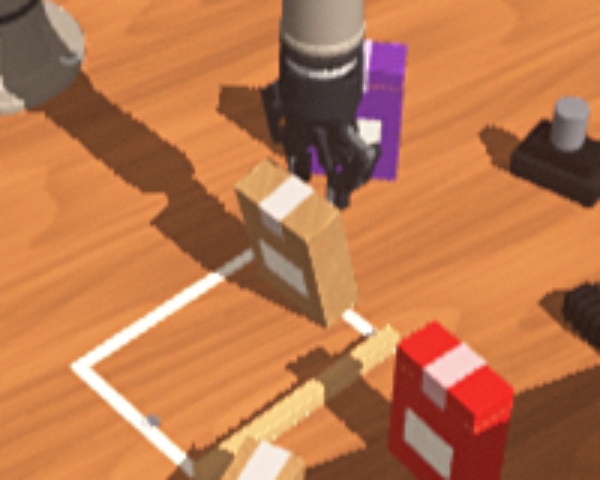

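The carton is tilting about 10° on its inner edge and isn't sliding. I'll keep pushing.

>>> send_rows([
  {"twist": [0, 0, 0], "translation": [-0.08, 0, 0], "gripper": 0},
  {"twist": [0, 0, 0], "translation": [-0.16, 0, 0], "gripper": 0},
  {"twist": [0, 0, 0], "translation": [-0.24, 0, 0], "gripper": 0},
  {"twist": [0, 0, 0], "translation": [-0.32, 0, 0], "gripper": 0},
  {"twist": [0, 0, 0], "translation": [-0.4, 0, 0], "gripper": 0},
  {"twist": [0, 0, 0], "translation": [-0.4, 0, 0], "gripper": 0},
  {"twist": [0, 0, 0], "translation": [-0.4, 0, 0], "gripper": 0},
  {"twist": [0, 0, 0], "translation": [-0.4, 0, 0], "gripper": 0},
])

```text
time: 4.3
ee_pos: [0.5083, 0.0763, 0.1347]
tool_rot: [[-0.173, 0.985, 0.008], [0.985, 0.173, 0.002], [0.001, 0.008, -1.0]]
ft_force: [0.3, -0.9, -0.1]
width: 0.496
```

```bash
python3 d.py -0.022 0.08 0.13
python3 - <<'E'
from rig import optics
import cv2
for n in ["scene"]:
    c=optics.capture(n); i=c["pixels"]; i=i[140:300,230:430] if n=="scene" else i[180:320,200:380]
    cv2.imwrite(f"pics/{n}3.png",cv2.resize(i,None,fx=3,fy=3))
E
```

```text
t 4.3 pos [0.5083 0.0763 0.1347] bay [-0.0189  0.0869] yaw of tool y 9.98 z [ 0.008   0.0022 -1.    ] w 0.4955212205440449 F [ 0.3 -0.9 -0.1] q [-0.55  0.34  0.47  1.79 -0.17  1.05  0.15]
target [0.5064 0.069  0.13  ] units [-0.087 -0.039  0.059]
```

View pics/scene3.png

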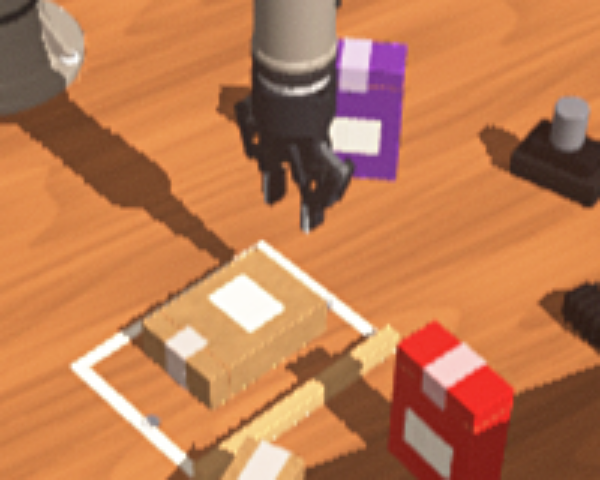

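It landed flat inside the outline. Next I move to the near side and turn the jaws parallel to the batten.

>>> send_rows([
  {"twist": [0, 0, -0.09], "translation": [-0.2, -0.2, 0], "gripper": 1},
  {"twist": [0, 0, -0.18], "translation": [-0.4, -0.4, 0], "gripper": 1},
  {"twist": [0, 0, -0.27], "translation": [-0.6, -0.6, 0], "gripper": 1},
  {"twist": [0, 0, -0.36], "translation": [-0.8, -0.8, 0], "gripper": 1},
  {"twist": [0, 0, -0.45], "translation": [-0.9, -1, 0], "gripper": 1},
  {"twist": [0, 0, -0.54], "translation": [-0.9, -1, 0], "gripper": 1},
  {"twist": [0, 0, -0.63], "translation": [-0.9, -1, 0], "gripper": 1},
  {"twist": [0, 0, -0.72], "translation": [-0.9, -1, 0], "gripper": 1},
  {"twist": [0, 0, -0.81], "translation": [-0.9, -1, 0], "gripper": 1},
  {"twist": [0, 0, -0.9], "translation": [-0.9, -1, 0], "gripper": 1},
])

```text
time: 5.35
ee_pos: [0.442, -0.0081, 0.1341]
tool_rot: [[-1.0, -0.024, 0.008], [-0.024, 1.0, 0.002], [-0.008, 0.002, -1.0]]
ft_force: [0.2, -0.7, 0.4]
width: 0.999
```

```bash
cat > m.py <<'E'
from d import *
from rig import optics
import sys
n=sys.argv[-1]
c=optics.capture("top"); P=cloud(c); cv2.imwrite(f"pics/top{n}.png",cv2.resize(c["pixels"][120:360,150:390],None,fx=2.5,fy=2.5))
w=optics.capture("wrist");cv2.imwrite(f"pics/wrist{n}.png",w["pixels"])
b=(P[...,:2]-O)@B
m=((P[...,2]>.038)&(P[...,2]<.052)&(b[...,0]>-.12)&(b[...,0]<.12)&(abs(b[...,1])<.13)).astype(np.uint8)
k,l,st,ce=cv2.connectedComponentsWithStats(m); i=1+np.argmax(st[1:,4])
y,x=np.nonzero(l==i); q=(ray(c,np.c_[x,y],.045)[:,:2]-O)@B
r=cv2.minAreaRect(q.astype(np.float32)); print('carton bay',np.round(r,4) if 0 else r, cv2.boxPoints(r).round(4).tolist())
m=((P[...,2]>.012)&(P[...,2]<.03)&(b[...,0]>.06)&(b[...,0]<.12)&(abs(b[...,1])<.14)).astype(np.uint8)
k,l,st,ce=cv2.connectedComponentsWithStats(m); i=1+np.argmax(st[1:,4])
y,x=np.nonzero(l==i); q=(ray(c,np.c_[x,y],.022)[:,:2]-O)@B
r=cv2.minAreaRect(q.astype(np.float32)); print('batten bay',r, cv2.boxPoints(r).round(4).tolist())
E
python3 m.py -0.13 0.015 0.025 4
```

```text
t 5.35 pos [ 0.442  -0.0081  0.1341] bay [-0.0988  0.0153] yaw of tool y 91.36 z [ 0.0082  0.0023 -1.    ] w 0.9992608435893509 F [ 0.2 -0.7  0.4] q [-0.29  0.18  0.31  1.96 -0.07  1.    1.64]
target [ 0.4114 -0.0138  0.025 ] units [ 0.396 -0.066  1.361]
carton bay ((-0.02119886875152588, 0.013177216053009033), (0.099593885242939, 0.1501760631799698), 0.09353457391262054) [[-0.07109999656677246, 0.08820000290870667], [-0.07090000063180923, -0.06199999898672104], [0.028699999675154686, -0.061799999326467514], [0.02850000001490116, 0.08829999715089798]]
batten bay ((0.08328589797019958, 1.3269484043121338e-05), (0.24927689135074615, 0.019238343462347984), 89.98704528808594) [[0.07360000163316727, -0.12460000067949295], [0.09290000051259995, -0.12460000067949295], [0.09290000051259995, 0.12460000067949295], [0.07370000332593918, 0.12470000237226486]]
```

View pics/top4.png

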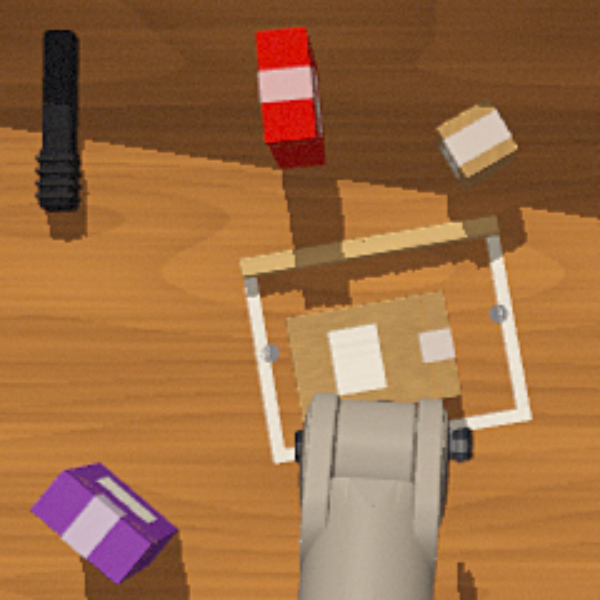

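The carton lies square to the batten (0.1°), with a gap of about 46 mm. I'll line up the yaw, back off and lower.

>>> send_rows([
  {"twist": [0, 0, -0.096], "translation": [0.2, -0.03, 0], "gripper": 1},
  {"twist": [0, 0, -0.096], "translation": [0.4, -0.066, 0.1], "gripper": 1},
  {"twist": [0, 0, -0.096], "translation": [0.4, -0.066, 0.4], "gripper": 1},
  {"twist": [0, 0, -0.096], "translation": [0.4, -0.066, 0.7], "gripper": 1},
  {"twist": [0, 0, -0.096], "translation": [0.4, -0.066, 1.0], "gripper": 1},
  {"twist": [0, 0, -0.096], "translation": [0.4, -0.066, 1.0], "gripper": 1},
])

```text
time: 6.05
ee_pos: [0.4078, -0.0136, 0.0515]
tool_rot: [[-0.986, -0.165, 0.001], [-0.165, 0.986, 0.002], [-0.002, 0.002, -1.0]]
ft_force: [0.2, -0.4, -0.1]
width: 0.998
```

```bash
python3 d.py -0.12 0.013 0.021
```

```text
t 6.05 pos [ 0.4078 -0.0136  0.0515] bay [-0.1334  0.0158] yaw of tool y 99.51 z [ 0.0013  0.0019 -1.    ] w 0.9984559970658311 F [ 0.2 -0.4 -0.1] q [-0.25  0.25  0.28  2.13 -0.1   0.77  1.83]
target [ 0.4216 -0.014   0.021 ] units [-0.168 -0.034  0.382]
```

>>> send_rows([
  {"twist": [0, 0, -0.005], "translation": [0, -0.03, 0.2], "gripper": 1},
  {"twist": [0, 0, -0.005], "translation": [0, -0.03, 0.38], "gripper": 1},
  {"twist": [0, 0, -0.005], "translation": [-0.1, -0.03, 0.38], "gripper": 1},
  {"twist": [0, 0, -0.005], "translation": [-0.2, -0.03, 0.38], "gripper": 1},
  {"twist": [0, 0, -0.005], "translation": [-0.3, -0.03, 0.38], "gripper": 1},
  {"twist": [0, 0, -0.005], "translation": [-0.35, -0.03, 0.38], "gripper": 1},
])

```text
time: 6.65
ee_pos: [0.4386, -0.0109, 0.0224]
tool_rot: [[-0.985, -0.173, 0.005], [-0.173, 0.985, 0.002], [-0.005, 0.001, -1.0]]
ft_force: [-0.8, -0.2, -0.2]
width: 0.997
```

```bash
python3 m.py -0.05 0.013 0.021 5
```

```text
t 6.65 pos [ 0.4386 -0.0109  0.0224] bay [-0.1027  0.0131] yaw of tool y 99.97 z [ 0.005  0.002 -1.   ] w 0.9974744024755263 F [-0.8 -0.2 -0.2] q [-0.23  0.35  0.27  2.08 -0.14  0.71  1.87]
target [ 0.4905 -0.0019  0.021 ] units [-0.659 -0.001  0.021]
carton bay ((-0.02143612876534462, 0.013174302875995636), (0.09978597611188889, 0.15015272796154022), 0.276797354221344) [[-0.07169999927282333, 0.08799999952316284], [-0.07100000232458115, -0.06210000067949295], [0.02879999950528145, -0.0617000013589859], [0.02810000069439411, 0.0885000005364418]]
batten bay ((0.08336685597896576, 1.4007091522216797e-05), (0.019084179773926735, 0.24927720427513123), 0.011974718421697617) [[0.0737999975681305, 0.12470000237226486], [0.0738999992609024, -0.12460000067949295], [0.09290000051259995, -0.12460000067949295], [0.09290000051259995, 0.12470000237226486]]
```

View pics/wrist5.png

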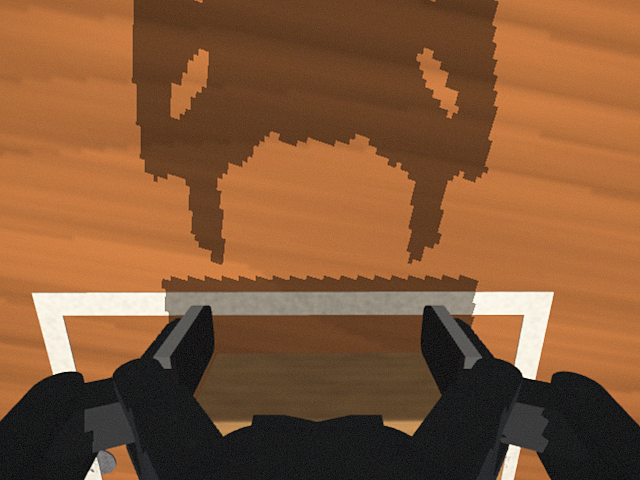

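>>> send_rows([
  {"twist": [0, 0, 0], "translation": [-0.07, 0, 0], "gripper": 1},
  {"twist": [0, 0, 0], "translation": [-0.14, 0, 0], "gripper": 1},
  {"twist": [0, 0, 0], "translation": [-0.21, 0, 0], "gripper": 1},
  {"twist": [0, 0, 0], "translation": [-0.28, 0, 0], "gripper": 1},
  {"twist": [0, 0, 0], "translation": [-0.35, 0, 0], "gripper": 1},
  {"twist": [0, 0, 0], "translation": [-0.42, 0, 0], "gripper": 1},
  {"twist": [0, 0, 0], "translation": [-0.49, 0, 0], "gripper": 1},
  {"twist": [0, 0, 0], "translation": [-0.56, 0, 0], "gripper": 1},
  {"twist": [0, 0, 0], "translation": [-0.63, 0, 0], "gripper": 1},
  {"twist": [0, 0, 0], "translation": [-0.7, 0, 0], "gripper": 1},
])

```text
time: 7.75
ee_pos: [0.4932, -0.0012, 0.022]
tool_rot: [[-0.985, -0.173, 0.003], [-0.173, 0.985, 0.002], [-0.004, 0.001, -1.0]]
ft_force: [-0.4, -0.1, -0.1]
width: 0.999
```

```bash
python3 m.py -0.036 0.013 0.021 6
```

```text
t 7.75 pos [ 0.4932 -0.0012  0.022 ] bay [-0.0473  0.0132] yaw of tool y 99.98 z [ 0.0035  0.0019 -1.    ] w 0.999237837357806 F [-0.4 -0.1 -0.1] q [-0.23  0.44  0.26  1.94 -0.16  0.77  1.86]
target [0.5043 0.0006 0.021 ] units [-0.141 -0.002  0.013]
carton bay ((0.0153111033141613, 0.012850239872932434), (0.15014541149139404, 0.09687057137489319), 89.6028060913086) [[-0.03359999880194664, -0.061900001019239426], [0.06319999694824219, -0.06260000169277191], [0.06430000066757202, 0.08760000020265579], [-0.032600000500679016, 0.08829999715089798]]
batten bay ((0.0834444910287857, 1.1995434761047363e-05), (0.2492762804031372, 0.0190129354596138), 89.94801330566406) [[0.0737999975681305, -0.12460000067949295], [0.09279999881982803, -0.12460000067949295], [0.09309999644756317, 0.12460000067949295], [0.07410000264644623, 0.12470000237226486]]
```

>>> send_rows([
  {"twist": [0, 0, 0], "translation": [-0.03, 0, 0], "gripper": 1},
  {"twist": [0, 0, 0], "translation": [-0.06, 0, 0], "gripper": 1},
  {"twist": [0, 0, 0], "translation": [-0.09, 0, 0], "gripper": 1},
  {"twist": [0, 0, 0], "translation": [-0.11, 0, 0], "gripper": 1},
  {"twist": [0, 0, 0], "translation": [-0.13, 0, 0], "gripper": 1},
])

```text
time: 8.35
ee_pos: [0.5045, 0.0007, 0.0224]
tool_rot: [[-0.985, -0.174, 0.005], [-0.174, 0.985, 0.002], [-0.006, 0.001, -1.0]]
ft_force: [-3.2, -1.5, 1.1]
width: 1.006
```

>>> send_rows([
  {"twist": [0, 0, 0], "translation": [-0.01, 0, 0], "gripper": 1},
  {"twist": [0, 0, 0], "translation": [-0.02, 0, 0], "gripper": 1},
])

```text
time: 8.55
ee_pos: [0.5045, 0.0007, 0.0223]
tool_rot: [[-0.985, -0.174, 0.002], [-0.174, 0.985, 0.002], [-0.002, 0.001, -1.0]]
ft_force: [-5.0, -0.2, 5.5]
width: 0.999
```

```bash
python3 m.py -0.036 0.013 0.021 7
```

```text
t 8.55 pos [0.5045 0.0007 0.0223] bay [-0.0358  0.0131] yaw of tool y 100.01 z [ 0.0019  0.0017 -1.    ] w 0.9994326678374016 F [-5.  -0.2  5.5] q [-0.23  0.46  0.26  1.91 -0.16  0.79  1.86]
target [0.5043 0.0006 0.021 ] units [ 0.003 -0.001  0.016]
carton bay ((0.026912067085504532, 0.012838423252105713), (0.1502501517534256, 0.09585455805063248), 89.71978759765625) [[-0.021400000900030136, -0.06210000067949295], [0.07450000196695328, -0.0625], [0.07519999891519547, 0.0877000018954277], [-0.020600000396370888, 0.08820000290870667]]
batten bay ((0.08362432569265366, 8.121132850646973e-06), (0.24927404522895813, 0.01893453858792782), 89.84162139892578) [[0.0737999975681305, -0.12460000067949295], [0.09269999712705612, -0.12470000237226486], [0.0934000015258789, 0.12460000067949295], [0.07450000196695328, 0.12470000237226486]]
```

The carton has stalled against the batten with about 5 N. One slightly firmer nudge to square it, then back off and up.

>>> send_rows([
  {"twist": [0, 0, 0], "translation": [-0.02, 0, 0], "gripper": 1},
  {"twist": [0, 0, 0], "translation": [-0.04, 0, 0], "gripper": 1},
  {"twist": [0, 0, 0], "translation": [-0.04, 0, 0], "gripper": 1},
])

```text
time: 8.95
ee_pos: [0.5044, 0.0007, 0.0219]
tool_rot: [[-0.985, -0.174, -0.005], [-0.174, 0.985, 0.001], [0.005, 0.002, -1.0]]
ft_force: [-7.9, -0.7, 5.8]
width: 0.996
```

>>> send_rows([
  {"twist": [0, 0, 0], "translation": [0.05, 0, 0], "gripper": 1},
  {"twist": [0, 0, 0], "translation": [0.2, 0, 0], "gripper": 1},
  {"twist": [0, 0, 0], "translation": [0.5, 0, 0], "gripper": 1},
  {"twist": [0, 0, 0], "translation": [0.8, 0, -0.2], "gripper": 1},
  {"twist": [0, 0, 0], "translation": [1, 0, -0.6], "gripper": 1},
  {"twist": [0, 0, 0], "translation": [1, 0, -1], "gripper": 1},
  {"twist": [0, 0, 0], "translation": [1, 0, -1], "gripper": 1},
])

```text
time: 9.65
ee_pos: [0.4309, -0.0132, 0.1067]
tool_rot: [[-0.985, -0.173, 0.009], [-0.173, 0.985, 0.003], [-0.009, 0.001, -1.0]]
ft_force: [0.4, 0.2, 0.4]
width: 1.005
```

```bash
python3 m.py -0.036 0.013 0.021 8
python3 - <<'E'
from rig import optics
import cv2
c=optics.capture("scene"); cv2.imwrite("pics/scene8.png",cv2.resize(c["pixels"][140:340,200:440],None,fx=2.5,fy=2.5))
E
```

```text
t 9.65 pos [ 0.4309 -0.0132  0.1067] bay [-0.1107  0.0122] yaw of tool y 99.99 z [ 0.0085  0.0027 -1.    ] w 1.004597531366388 F [0.4 0.2 0.4] q [-0.27  0.2   0.3   2.02 -0.08  0.92  1.81]
target [0.5043 0.0006 0.021 ] units [-0.924  0.009  1.08 ]
carton bay ((0.024914570152759552, 0.012843452394008636), (0.15018294751644135, 0.10001219063997269), 89.986328125) [[-0.025100000202655792, -0.062199998646974564], [0.07490000128746033, -0.062300000339746475], [0.07490000128746033, 0.08789999783039093], [-0.025100000202655792, 0.08789999783039093]]
batten bay ((0.08364968001842499, 1.2442469596862793e-05), (0.2492765635251999, 0.01855531521141529), 89.96587371826172) [[0.07429999858140945, -0.12460000067949295], [0.09290000051259995, -0.12460000067949295], [0.09300000220537186, 0.12460000067949295], [0.07440000027418137, 0.12470000237226486]]
```

View pics/top8.png

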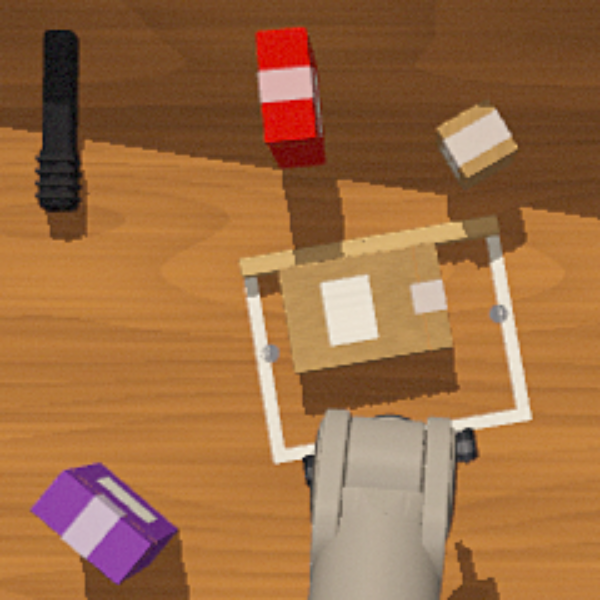

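View pics/scene8.png

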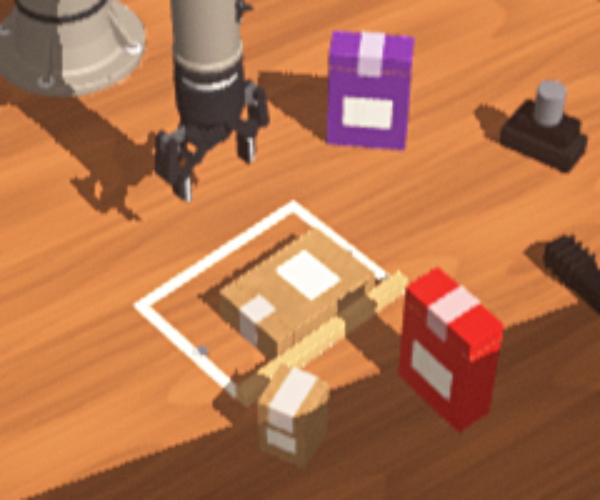

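The carton lies flat along the batten, its far face at 74.9 mm against the batten's 75 mm and less than 0.1° off parallel. The neighbours haven't moved in the pictures and the gripper is clear, so I'm handing in.

```bash
python3 -c "
from rig import workorder
print(workorder.job_done())"
```

```text
the job is handed in; nothing more can be done
None
```

The carton is stowed: lying flat inside the outline with its long side against the batten. I handed the job in at about 9.8 s of the 43 s allowed.

**What I did:** I tipped the carton over near its top with the half-open fingertips, and it landed flat inside the outline. I then opened the jaws parallel to the batten and pushed with both fingertips until the carton stalled against it at about 8 N. After that I backed off and raised the gripper. It was only ever pushed, never gripped or lifted.

**Last checks (top camera):**
- **Fit to the batten:** the carton's far face is at x = 74.9 mm, against the batten face at 75 mm nominal and 74.3 mm measured. Those agree within the roughly 2 mm calibration, and the carton is within 0.1° of parallel.
- **Inside the outline:** the carton spans y from -62 to +88 mm, well within the tape at ±125 mm.
- **Bystanders:** the pack, crevice nozzle and red and purple look-alikes look unmoved in the last top view. The brush looks unmoved in the last scene view. I didn't measure any of these, and the hand vacuum was outside both cropped views; the arm never went near it.
- **Gripper:** clear of everything, with the force reading at about zero.

No check failed.

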